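# Drop the meat mallet into its keyed ring

## Robot

A 6-joint arm with a two-finger parallel gripper is mounted at the origin on the work surface. World frame = base frame: x ahead of the robot, y to its left, z up, the work surface at z = 0. Lengths are in mm, angles in rad, forces in N, time in s.
With the tool pointing down it reaches from about 350 to 875 mm from the base axis. Payload 4.2 kg.
Tool frame: the origin (TCP) lies between the finger pads; the fingertips stand 25 mm ahead of it and the grasp point (between the pads) lies 6 mm ahead of it; z points along the fingers, y is the line along which they close (so a half turn about z gives the same grasp; the last joint's range is limited). The gripper opens to 85 mm and grips with 20 to 120 N. Pads are 22 mm wide; open, the fingers measure 114 mm over their backs; the gripper's body (76 mm by 85 mm) begins 54 mm behind the grasp point. The pads swing forward as they close: fully open they stand 13 mm farther back than shut.
Start: joints at [-0.881, 0.385, 0.008, 0, -1.194, -0.259], TCP at [261.011, -567.867, 256.312] pointing down, gripper open.
Joint ranges: [-3.14, 3.14], [-1.21, 2.06], [-1.07, 1.41], [-3.16, 2.05], [-2.99, -0.16], [-3.1, 3.1]. Speed limits (rad/s): [2.79, 2.79, 3.14, 3.14, 3.14, 3.14].

## Interface

Orientations are given as a unit quaternion [x, y, z, w].
In Python, from bench import arm gives the robot as it stands.
- The arm moves only by the shell command python3 -m pendant 'ROWS'. ROWS is JSON, a list of rows, each a list of 7 numbers: the shift along the tool's x, y, z in m, then the turn, a rotation vector about the tool's x, y, z in degrees, then the finger opening in m, from 0 to 0.0854. In form: [[x, y, z, wx, wy, wz, fingers], ...]. A call has 1 to 12 rows; each row shifts and turns the commanded pose from where the row before left it, along the tool's axes as they then stand; what a row does not reach is not made up. A row lasts 1/10 s, in which the tool goes at most 50 mm and 8.59 degrees, less where a joint would pass 70% of its speed; a pose out of reach is approached as far as the arm can. A call is refused whole if a number of a shift passes 0.05 or a number of a turn 8.59, either way. A call with a gripper value outside its range is refused whole. The fingers move at their own pace and stop on an object; the grip force is fixed at half the most. Time passes only in rows, so rows that do not move let the fingers close. It gives the time, the measured TCP pose, the force, the opening and the grip force at its end, in the units of the state.
- arm.read_state(): the state, without advancing time (a new reading comes with each control period).
- arm.get_image(name): name is "scene" or "top"; returns a dict with "image" (400x640x3 uint8, red, green, blue), "fx", "fy", "cx", "cy" (pixels), "k1" (the pictures are not rectified: a ray, as slopes to the right and down, at radius r is drawn at 1 + k1 r^2 times it, then the intrinsics apply), "xyz" and "rotation" of the camera in the world. Camera axes: x right, y down, z forward; pixel columns grow to the right and rows downward; lengths in mm; the calibration is good to about 2 mm. A picture is of the moment at which its call begins. There is no depth.
- arm.job_done(): hands the job in; it is judged then, once.
The state is a dict: "clock": time; "joints": joint angles; "joint_vel": joint speeds; "joint_efforts": joint torques, N m; "position": TCP position; "ee_rot": TCP orientation; "contact_force": force on the tool from outside, world axes, zero at the start; "wrist_torque": the same for the moment, N m; "gripper_width": finger opening in mm; "grasp_force": force on a finger pad.
Only numpy, scipy, OpenCV 4.12 (cv2) and the standard library are available. Lean on these libraries where they do the work, as an engineer would, in place of code of your own. Each camera call takes 0.05 s, during which the arm holds its last target. There are 200 camera calls.

## Task

Put the meat mallet away: draw it out of the white pot and lower it handle-first through the ring of its steel stand. Pressing lightly, turn the mallet until you feel its cross-pin drop into the ring's slots, ease it down until the head sits flush on the ring, and let go. Never load the stand with more than 30 newtons, and leave everything else where it is.

Things in the scene. Friction and masses are not known exactly. Their poses are not given: they have to be found in the camera images.
- mallet: Meat mallet, 0.4 kg (+-20 %), standing head up in the white pot. Head: aluminium block 64 (its x) x 38 (its y) x 44 mm high; grip it from above across the 38 mm. Black round handle 20 mm thick, 115 mm long, down from the middle of the head, the last 15 mm tapering to 10 mm. Origin: centre of the head's underside, on the handle axis; z points up through the head.
- cross_pin (a point): Centre of a steel cross-pin through the mallet's handle, 10 mm below the head. The pin is 6 mm thick, 35 mm long and lies along the mallet's x axis, sticking out 7.5 mm on each side of the handle; both ends are alike, so half a turn of the mallet makes no difference.
- handle_tip (a point): Free lower end of the mallet's handle, on its axis, 115 mm below mallet.
- crock: White ceramic pot, fixed, 130 mm high, 62 mm outer and 44 mm inner diameter, in which the mallet stands at the start with its head lying on the rim. Origin: centre of its underside, z up.
- holder: The mallet's steel stand, fixed: round foot 130 x 10 mm, two 16 mm posts 48 mm to either side along its y, 102 mm high, carrying a ring 76 mm across, 18 mm thick, top 145 mm above the worktop. Origin: centre of the foot's underside, below the ring's centre; z up. The ring is sprung: it yields downwards from about 5 N, then 1 N per mm, to a hard stop after 8 mm (13 N); it does not turn.
- ring_top (a point): Centre of the ring's opening at its top face (sinks with the sprung ring); axes as holder. Round 23 mm bore, its black lining 1 mm below the steel rim. With the pin lying on the lining the head is 12 mm above the ring top; with the pin in the slots it goes down to 0.
- ring_bottom (a point): 18 mm below ring_top. Two slots, one each side of the bore, 7.6 mm wide, out to 19.5 mm from the centre, right through, take the pin. Their direction is fixed in a run but NOT measured: 0.1 to 1.4 rad counterclockwise (from above) of the holder's x axis. When the pin falls in, the pressed ring springs up and the load drops; the mallet then turns only 0.05 rad either way; more loads the ring.
- pepper_mill: Dark wooden pepper mill, 52 mm wide, 130 mm high, loose; leave alone. Origin: centre of its underside.
- salt_jar: Glass jar with wooden cap, 56 mm wide, 75 mm high, loose; leave alone. Origin: centre of its underside.
- bowl: White bowl with cut leek and a skimmer, 250 mm wide, 85 mm high, skimmer handle up to about 190 mm on its +x side, loose; leave alone. Origin: centre of its underside.
- mug: Blue mug, 80 mm wide, 90 mm high, loose; leave alone. Origin: centre of its underside.
- oil_bottle: Green glass bottle, 64 mm wide, 230 mm high, loose; leave alone. Origin: centre of its underside.
- spoon: Steel spoon with a wooden handle, about 150 mm long, lying on the worktop, loose; leave alone. Origin: on the spoon, at worktop level, x along it.
Mind the look-alikes: they are no part of the job. There is more than one size of the mallet; the job needs the larger.

How it is judged:
By the outcome, as a careful person would: the job done as asked, in the order asked, and still so for the second after the job is handed in, with the robot touching nothing.
It also fails if it takes over 61 s, if anything falls off the work surface, if the arm or the gripper's body presses on something with over 40 N, if the wrist force passes 120 N, or if a joint passes its speed limit or range.

## Working session

There is one attempt and no reset: what is moved stays moved. The work goes in short steps, Python scripts to look and compute and a shell command to move; the robot and the scene stay as the last step left them, time stands still between calls to the robot, and variables do not carry over. Pictures are saved under pics/ and viewed, at most 10 in all, crops included, and the job is handed in when it is done.

```bash
mkdir -p pics; ls; python3 - <<'E'
from bench import arm
import cv2
for n in("scene","top"):
    d=arm.get_image(n); cv2.imwrite(f"pics/{n}0.png",d["image"][:,:,::-1])
    print(n,{k:v for k,v in d.items() if k!="image"})
print(arm.read_state())
E
```

```text
pics
scene {'fx': 438.4705692634146, 'fy': 438.4705692634146, 'cx': 319.694259672083, 'cy': 196.26314243501415, 'k1': -0.12537816192944456, 'xyz': array([1407.19090296,  -93.22786019, 1022.87185081]), 'rotation': array([ 0.71282934,  0.60465945, -0.23536483, -0.2662042 ])}
top {'fx': 382.00054881054257, 'fy': 382.00054881054257, 'cx': 311.72097447936136, 'cy': 198.9405147402654, 'k1': -0.07576975241279586, 'xyz': array([ 429.61078794,    2.62174557, 1068.50238929]), 'rotation': array([-0.70049206,  0.70826798, -0.05789165,  0.06569548])}
{'clock': 0.1, 'joints': array([-8.81405749e-01,  3.85479180e-01,  6.77343789e-03, -4.07119295e-04,
       -1.19399362e+00, -2.58584380e-01]), 'joint_vel': array([ 3.49051057e-04, -2.33139494e-03,  3.53002207e-03,  1.72613236e-03,
        5.09379910e-05,  7.83747841e-04]), 'joint_efforts': array([-2.53028538e-04, -3.93318272e+01,  1.88929653e+01,  4.19802457e+00,
       -2.61313777e-03, -7.41874231e-06]), 'position': array([ 260.81340591, -567.47034956,  255.33963163]), 'ee_rot': array([-2.13667783e-01,  9.76905900e-01,  9.32978879e-04, -2.65959721e-04]), 'contact_force': array([ 0.25294572, -0.75688128,  0.06838955]), 'wrist_torque': array([0.02956723, 0.03244255, 0.02784372]), 'grasp_force': 0.0, 'gripper_width': 85.3960912327886}
```

View pics/scene0.png

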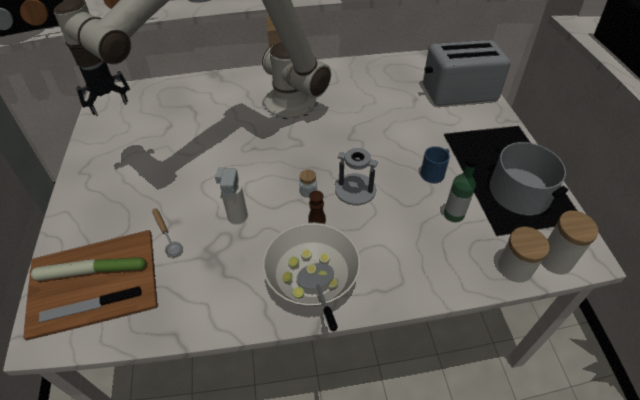

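View pics/top0.png

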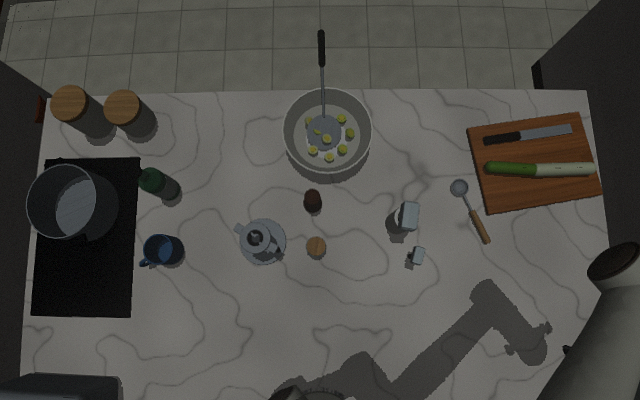

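The top view shows the stand at (260,240) and two grey heads, a larger one at (409,214) and a smaller one at (416,256). In the scene view the heads overlap near (228,180). I'll check both in one close crop.

```bash
python3 - <<'E'
import cv2,numpy as np
s=cv2.imread("pics/scene0.png");t=cv2.imread("pics/top0.png")
f=lambda im,x,y,w,h,k:cv2.resize(im[y:y+h,x:x+w],None,fx=k,fy=k,interpolation=cv2.INTER_CUBIC)
a=f(s,205,155,60,75,5);b=f(t,375,190,65,75,5)
c=f(s,330,143,60,60,5) ;e=f(t,228,210,65,60,5)
W=np.zeros((680,640,3),np.uint8)
W[:375,:300]=a;W[:375,310:635]=b;W[378:678,:300]=c;W[378:678,310:635]=e
W=cv2.convertScaleAbs(W,alpha=1.5)[:,:]
W=cv2.resize(W,None,fx=.88,fy=.88)
cv2.imwrite("pics/c1.png",W)
E
```

```text
(no output)
```

View pics/c1.png

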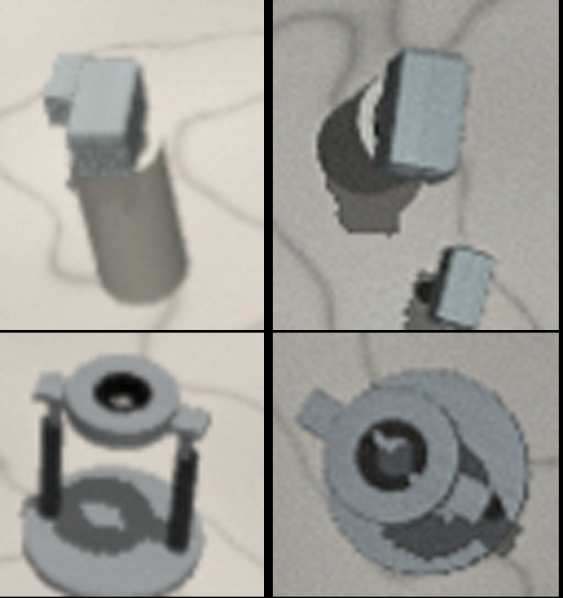

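The larger mallet is in the white pot and its head is at top view (409,214). The look-alike is the small one at (416,256), standing on its own. The stand's black lining is at (258,238) in the top view. Next I'll measure positions.

```bash
cat > h.py <<'E'
import numpy as np,cv2
from scipy.spatial.transform import Rotation as R
C={'scene':dict(f=438.4705692634146,c=(319.694259672083,196.26314243501415),k=-0.12537816192944456,p=[1407.19090296,-93.22786019,1022.87185081],q=[0.71282934,0.60465945,-0.23536483,-0.2662042]),
'top':dict(f=382.00054881054257,c=(311.72097447936136,198.9405147402654),k=-0.07576975241279586,p=[429.61078794,2.62174557,1068.50238929],q=[-0.70049206,0.70826798,-0.05789165,0.06569548])}
def K(n): c=C[n]; return np.array([[c['f'],0,c['c'][0]],[0,c['f'],c['c'][1]],[0,0,1.]])
def plane(n,uv,z):
    c=C[n]; s=cv2.undistortPoints(np.array(uv,float).reshape(-1,1,2),K(n),np.array([c['k'],0,0,0,0.])).reshape(-1,2)
    d=R.from_quat(c['q']).apply(np.c_[s,np.ones(len(s))]); p=np.array(c['p'])
    return (p+d*((z-p[2])/d[:,2])[:,None])[:,:2]
def proj(n,P):
    c=C[n]; Rm=R.from_quat(c['q']).inv(); P=np.array(P,float).reshape(-1,3)-c['p']; s=Rm.apply(P); s=s[:,:2]/s[:,2:]
    s=s*(1+c['k']*(s**2).sum(1))[:,None]; return s*c['f']+np.array(c['c'])
def blob(n,box,lo,hi,k=8,f=None):
    "largest blob of grey lo..hi in box x,y,w,h; returns sub-pixel contour"
    im=cv2.imread(f or f"pics/{n}0.png"); x,y,w,h=box
    g=cv2.resize(cv2.cvtColor(im[y:y+h,x:x+w],cv2.COLOR_BGR2GRAY),None,fx=k,fy=k,interpolation=cv2.INTER_CUBIC)
    m=cv2.inRange(g,lo,hi); m=cv2.morphologyEx(m,cv2.MORPH_CLOSE,np.ones((k,k)))
    c=max(cv2.findContours(m,cv2.RETR_EXTERNAL,cv2.CHAIN_APPROX_NONE)[0],key=cv2.contourArea)[:,0]
    return (c+.5)/k-.5+[x,y]
E
python3 - <<'E'
from h import *
im=cv2.imread("pics/top0.png")
np.set_printoptions(linewidth=250)
print("head chan-max row/blue-red", );
print(im[198:236,392:424].mean(2).astype(int)[::2])
print((im[198:236,392:424,0].astype(int)-im[198:236,392:424,2])[::3])
g=cv2.cvtColor(im,cv2.COLOR_BGR2GRAY); print(g[224:256,240:278])
s=cv2.cvtColor(cv2.imread("pics/scene0.png"),cv2.COLOR_BGR2GRAY); print(s[146:172,338:378])
E
```

```text
head chan-max row/blue-red
[[ 93  85  93  94  99  97  99  99  94  92  85  91  96 102 105 106 105 104 108 109 106 105 102  98  85  90  96 103 105 105 105 110]
 [ 89  85  91  92  98 100 101  97  97  98  91  89  87  91  91  92 101  99 102 105 102  94  94  90  95 100 105 107 106 106 110 108]
 [ 91  83  89  94 102 101 103 102 105 104  90  59  54  92  99  93  92  87  88  84  88  81  77  77  77  83  98 106 108 107 106 105]
 [ 88  88  95 102 101 103 102 104 102  45  31  38  70 102 102 105 102 102 102  99 104 103 102 105  97  99  95  97 103 109 104 108]
 [ 91  96 100 100 102 104 108 106  83  34  32  46  86 104 103 103 101 102 103  98 101 101  99 101 100 100  94  92  99 109 105 105]
 [ 97 103 108 107 110  85  95 111  55  32  35  47  92 104 104 103 108 102 103 100  99 103 103 102 102 101  95  97 106 107 106 107]
 [106 105  87  65  88 121 124 117  44  29  39  59  98 106 106 103 105 103  99 102 104 100 102 102 104 101  90  90 107 107 104 104]
 [ 74  54  43  92 121 119 114  54  34  35  41  75 107 105 103 109 107 104 101 101  99 104 104 100 101  99  92  95 109 106 109 105]
 [ 43  41  64 123 121 118
[... 2388 characters left out ...]
-6 -7 -4 -6 -6 -6]
 [-1 -2 -3 -3 -4 -2  2  2  4  1  1  3  3  7  6  6  5  4  6  6 10 10 11 11  4 -4 -6 -5 -6 -7 -4 -4]
 [-3 -4 -4 -1 -2 -6 -3 -2  0 -3 -2 -1 -2 -1 -3  2 -4  1  1 -2  0 -3 -6 -7 -7 -4 -6 -5 -5 -6 -5 -6]
 [-1 -3 -5 -2 -4 -3 -4 -3 -3 -3 -1 -4 -1 -4 -2 -5 -6 -7 -7 -5 -6 -3 -4 -5 -4 -4 -5 -6 -8 -6 -6 -5]]
[[ 85 100 113 ...  85  88  87]
 [ 86  88  88 ...  89  86  89]
 [ 87  88  82 ...  89  89  88]
 ...
 [111 106  97 ...  43  45  48]
 [108 111  97 ...  49  49  50]
 [109 111 106 ...  43  50  46]]
[[135 135 134 ... 138 139 138]
 [134 135 134 ... 139 139 138]
 [135 136 135 ... 139 138 139]
 ...
 [132  75  31 ... 131 136 135]
 [132  73  30 ... 122 134 136]
 [131  73  31 ... 109 133 135]]
```

```bash
cat >> h.py <<'E'
def steel(n,box,lo,hi=255,k=8,f=None,br=4):
    "largest bluish (aluminium/steel) blob with grey >= lo"
    im=cv2.imread(f or f"pics/{n}0.png"); x,y,w,h=box
    a=cv2.resize(im[y:y+h,x:x+w],None,fx=k,fy=k,interpolation=cv2.INTER_LINEAR).astype(int)
    m=((a[...,0]-a[...,2]>=br)&(a.mean(2)>=lo)&(a.mean(2)<=hi)).astype(np.uint8)
    m=cv2.morphologyEx(m,cv2.MORPH_OPEN,np.ones((k,k)));m=cv2.morphologyEx(m,cv2.MORPH_CLOSE,np.ones((k,k)))
    c=max(cv2.findContours(m,cv2.RETR_EXTERNAL,cv2.CHAIN_APPROX_NONE)[0],key=cv2.contourArea)[:,0]
    return (c+.5)/k-.5+[x,y]
def rect(p): 
    r=cv2.minAreaRect(p.astype(np.float32)); b=cv2.boxPoints(r); e=max(b[1]-b[0],b[2]-b[1],key=np.linalg.norm)
    return np.round(r[0],1),np.round(r[1],1),"long axis rad",round(np.arctan2(e[1],e[0])%np.pi,3)
E
python3 - <<'E'
from h import *
for lo in(70,80): print("mallet top",rect(plane('top',steel('top',(392,195,36,42),lo),174)))
for z in(130,150,174): print("small top at z",z,rect(plane('top',steel('top',(404,242,25,28),80),z)))
print("mallet bottom of ring etc")
c=blob('top',(246,226,26,26),0,65)
for n,b,lo in(('top',(246,226,26,26),65),('top',(246,226,26,26),55),('scene',(343,147,32,22),60),('scene',(343,147,32,22),75)):
    p=plane(n,cv2.convexHull(blob(n,b,0,lo).astype(np.float32))[:,0],144.5); print(n,"lining circle",[np.round(v,1) for v in cv2.fitEllipse(p.astype(np.float32))],cv2.minEnclosingCircle(p.astype(np.float32)))
s,t=cv2.imread("pics/scene0.png"),cv2.imread("pics/top0.png")
hs=proj('scene',[[0,0,0]])
f=lambda im,x,y,w,h,k:cv2.resize(im[y:y+h,x:x+w],None,fx=k,fy=k,interpolation=cv2.INTER_CUBIC)
W=np.hstack([f(t,236,216,40,44,10),f(s,340,145,36,44,10)]);W=cv2.convertScaleAbs(W,alpha=1.8)
cv2.imwrite("pics/c2.png",W)
E
```

```text
mallet top (array([ 546. , -221.4]), array([36.6, 65.6]), 'long axis rad', np.float32(2.956))
mallet top (array([ 546.7, -221.8]), array([36.1, 63.9]), 'long axis rad', np.float32(2.956))
small top at z 130 (array([ 453.2, -248.1]), array([23.1, 41.5]), 'long axis rad', np.float32(2.837))
small top at z 150 (array([ 452.7, -242.7]), array([22.6, 40.6]), 'long axis rad', np.float32(2.837))
small top at z 174 (array([ 452.1, -236.3]), array([22. , 39.5]), 'long axis rad', np.float32(2.837))
mallet bottom of ring etc
top lining circle [array([499.6, 151.2]), array([40.8, 41.2]), np.float64(96.5)] ((499.54107666015625, 151.1326141357422), 20.712020874023438)
top lining circle [array([499.6, 151.2]), array([39.6, 39.9]), np.float64(80.3)] ((499.4815979003906, 151.13333129882812), 20.170726776123047)
scene lining circle [array([499.2, 151.7]), array([38.5, 38.8]), np.float64(119.9)] ((499.11834716796875, 151.8885955810547), 19.680143356323242)
scene lining circle [array([499.2, 151.7]), array([40.4, 41.5]), np.float64(80.9)] ((499.0955810546875, 151.8932647705078), 20.92836570739746)
```

View pics/c2.png

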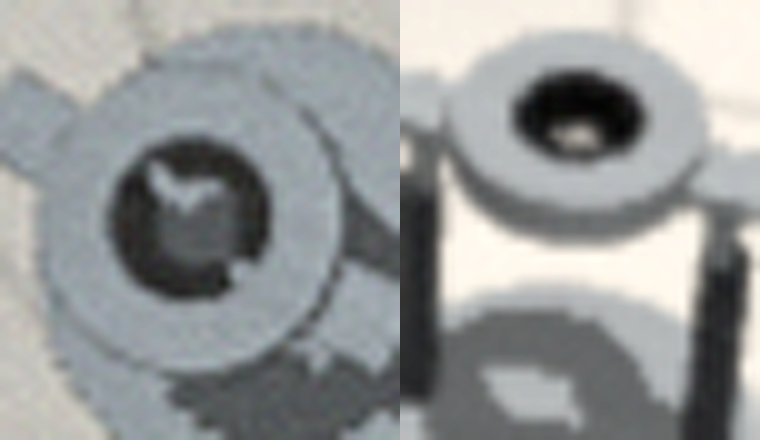

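The top and scene views agree on the ring centre, about (499.4, 151.4). The crop also shows light slot ends at top-view crop px (155,175) and (243,270). I'll get the slot direction, the stand axis, a second fix on the mallet, and the move helper.

```bash
cat >> h.py <<'E'
def go(x,y,z,yaw):
    "shift in tool axes (m) and turn (deg) from the measured pose to TCP x,y,z and tool-x yaw (mod pi)"
    from bench import arm
    s=arm.read_state(); T=R.from_quat(s['ee_rot']); d=T.inv().apply(np.array([x,y,z])-s['position'])/1000
    a=T.as_matrix()[:,0]; w=(yaw-np.arctan2(a[1],a[0])+np.pi/2)%np.pi-np.pi/2
    tz=T.as_matrix()[:,2]
    tilt=T.inv().as_matrix()@np.cross(tz,[0,0,-1])
    print("t",round(s['clock'],1),"pos",s['position'].round(1),"yaw",round(np.arctan2(a[1],a[0]),3),"shift",d.round(4),"turn wz deg",round(-np.degrees(w),1),"tilt deg",np.degrees(tilt).round(2),"F",s['contact_force'].round(1),"w",round(s['gripper_width'],1),"j",s['joints'].round(2))
E
python3 - <<'E'
from h import *
for lo in(95,105,120): print("mallet scene",rect(plane('scene',steel('scene',(216,164,30,36),lo,br=2),174)))
i=lambda c:[236+c[0]/10-.5,216+c[1]/10-.5]
a=plane('top',[i((155,175)),i((243,270))],135);d=a[0]-a[1];sl=np.arctan2(d[1],d[0])
b=plane('top',[i((40,110)),i((355,315))],140);e=b[0]-b[1];hy=np.arctan2(e[1],e[0])
print("slot",sl,a,"holder y",hy,b,"slot rel",sl-hy+np.pi/2)
C0=[[546.4,-221.6]]
import math
ax=-.185;c,s=math.cos(ax),math.sin(ax)
P=[[546.4+u*c-v*s,-221.6+u*s+v*c,174] for u,v in((32,19),(32,-19),(-32,-19),(-32,19))]
print(proj('scene',P).round(1))
go(546.4,-221.6,255,-.185)
E
```

```text
mallet scene (array([ 546. , -229.6]), array([54.9, 67.3]), 'long axis rad', np.float32(2.946))
mallet scene (array([ 545., -230.]), array([53.9, 65.5]), 'long axis rad', np.float32(2.944))
mallet scene (array([ 546. , -221.1]), array([31.4, 55.8]), 'long axis rad', np.float32(2.996))
slot 0.7532155799917886 [[511.65527688 161.99331297]
 [488.2266217  140.02611811]] holder y 0.9942514021863865 [[527.40608604 189.74578588]
 [476.80091043 111.92057631]] slot rel 1.3297605046002987
[[232.6 185.1]
 [218.6 184.9]
 [222.8 168.1]
 [236.2 168.2]]
t 0.1 pos [ 260.8 -567.5  255.3] yaw -2.711 shift [-0.4039  0.1951  0.0007] turn wz deg 35.3 tilt deg [ 0.11 -0.01 -0.  ] F [ 0.3 -0.8  0.1] w 85.4 j [-0.88  0.39  0.01 -0.   -1.19 -0.26]
```

```bash
python3 -m pendant '[[-0.04,0.0195,0,0,0,0,0.085],[-0.04,0.0195,0,0,0,0,0.085],[-0.04,0.0195,0,0,0,0,0.085],[-0.04,0.0195,0,0,0,0,0.085],[-0.04,0.0195,0,0,0,0,0.085],[-0.04,0.0195,0,0,0,0,0.085],[-0.04,0.0195,0,0,0,0,0.085],[-0.04,0.0195,0,0,0,0,0.085],[-0.04,0.0195,0,0,0,0,0.085],[-0.044,0.0195,0,0,0,0,0.085],[0,0,0,0,0,0,0.085]]'
python3 -m pendant '[[0,0,0,0,0,7,0.085],[0,0,0,0,0,7,0.085],[0,0,0,0,0,7,0.085],[0,0,0,0,0,7,0.085],[0,0,0,0,0,7.3,0.085],[0,0,0,0,0,0,0.085],[0,0,0,0,0,0,0.085]]'
python3 -c "
from h import *
go(546.4,-221.6,163,-.185)"
```

```text
clock: 1.2
position: [549.6, -218.1, 255.4]
ee_rot: [-0.217, 0.976, 0.0, 0.0]
contact_force: [-0.4, 0.1, -1.1]
gripper_width: 85.1
grasp_force: 0.0
clock: 1.9
position: [546.3, -222.1, 256.0]
ee_rot: [0.091, 0.996, 0.0, -0.0]
contact_force: [0.5, 0.0, -0.8]
gripper_width: 85.2
grasp_force: 0.0
t 1.9 pos [ 546.3 -222.1  256. ] yaw 2.959 shift [-0.      0.0005  0.093 ] turn wz deg 0.1 tilt deg [ 0.   -0.04  0.  ] F [ 0.5  0.  -0.8] w 85.2 j [-0.11  0.33 -0.08 -0.   -1.16 -1.64]
```

```bash
python3 -m pendant '[[0,0,0.02,0,0,0,0.085],[0,0,0.02,0,0,0,0.085],[0,0,0.02,0,0,0,0.085],[0,0,0.015,0,0,0,0.085],[0,0,0.01,0,0,0,0.085],[0,0,0.008,0,0,0,0.085],[0,0,0,0,0,0,0.085]]'
python3 -m pendant '[[0,0,0,0,0,0,0.03],[0,0,0,0,0,0,0.03],[0,0,0,0,0,0,0.03],[0,0,0,0,0,0,0.03],[0,0,0,0,0,0,0.03],[0,0,0,0,0,0,0.03],[0,0,0,0,0,0,0.03],[0,0,0,0,0,0,0.03]]'
python3 -c "
from h import *
go(546.4,-221.6,163,-.185)"
```

```text
clock: 2.6
position: [546.2, -221.9, 162.4]
ee_rot: [0.092, 0.996, 0.0, -0.001]
contact_force: [0.1, -0.1, 0.0]
gripper_width: 85.0
grasp_force: 0.0
clock: 3.4
position: [547.2, -222.0, 164.2]
ee_rot: [0.092, 0.996, -0.0, 0.001]
contact_force: [-1.0, 1.6, 5.3]
gripper_width: 37.1
grasp_force: 61.5
t 3.4 pos [ 547.2 -222.   164.2] yaw 2.957 shift [0.0009 0.0002 0.0012] turn wz deg 0.0 tilt deg [-0.01  0.09 -0.  ] F [-1.   1.6  5.3] w 37.1 j [-0.11  0.41 -0.21  0.   -0.96 -1.64]
```

```bash
python3 -m pendant '[[0,0,-0.005,0,0,0,0.03],[0,0,-0.015,0,0,0,0.03],[0,0,-0.02,0,0,0,0.03],[0,0,-0.02,0,0,0,0.03],[0,0,-0.02,0,0,0,0.03],[0,0,-0.02,0,0,0,0.03],[0,0,-0.02,0,0,0,0.03],[0,0,-0.02,0,0,0,0.03],[0,0,-0.01,0,0,0,0.03],[0,0,-0.005,0,0,0,0.03],[0,0,0,0,0,0,0.03],[0,0,0,0,0,0,0.03]]'
python3 - <<'E'
from h import *
from bench import arm
d=arm.get_image("top");cv2.imwrite("pics/top1.png",d["image"][:,:,::-1]); e=arm.get_image("scene");cv2.imwrite("pics/scene1.png",e["image"][:,:,::-1])
s,t=e["image"][:,:,::-1],d["image"][:,:,::-1]
f=lambda im,x,y,w,h,k:cv2.resize(im[y:y+h,x:x+w],None,fx=k,fy=k,interpolation=cv2.INTER_CUBIC)
cv2.imwrite("pics/c3.png",cv2.convertScaleAbs(np.hstack([f(s,195,80,80,130,4),f(t,370,150,80,130,4)]),alpha=1.5))
go(499.4,151.4,314,-.185)
E
```

```text
clock: 4.6
position: [546.1, -221.7, 316.8]
ee_rot: [0.093, 0.996, 0.0, -0.001]
contact_force: [0.3, 0.3, -4.2]
gripper_width: 37.6
grasp_force: 60.6
t 4.7 pos [ 546.2 -221.8  316.9] yaw 2.956 shift [0.1148 0.3582 0.0033] turn wz deg -0.0 tilt deg [ 0.01 -0.15 -0.  ] F [-1.4  0.  -3.9] w 37.5 j [-0.11  0.29  0.02 -0.   -1.3  -1.64]
```

View pics/c3.png

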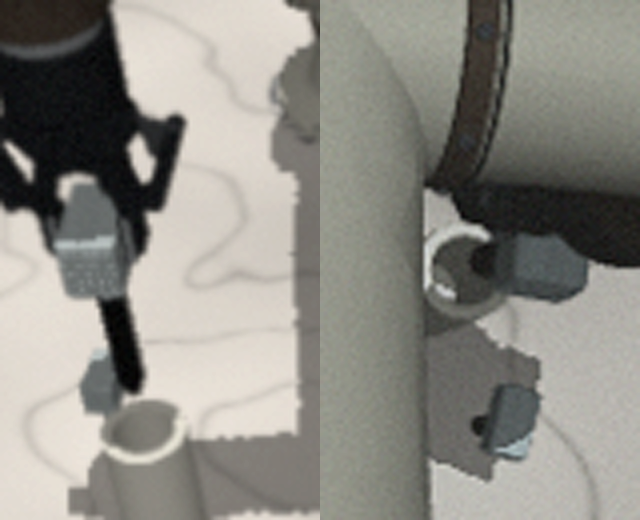

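The mallet hangs upright in the gripper, clear of the pot rim (scene crop handle tip at (135,385)), and the small one is still standing. Next I carry it over to the ring.

```bash
python3 -m pendant '[[0.007,0.02,0,0,0,0,0.03],[0.012,0.038,0,0,0,0,0.03],[0.012,0.038,0,0,0,0,0.03],[0.012,0.038,0,0,0,0,0.03],[0.012,0.038,0,0,0,0,0.03],[0.012,0.038,0,0,0,0,0.03],[0.012,0.038,0,0,0,0,0.03],[0.012,0.038,0,0,0,0,0.03],[0.012,0.038,0,0,0,0,0.03],[0.008,0.026,0,0,0,0,0.03],[0.004,0.008,0,0,0,0,0.03],[0,0,0,0,0,0,0.03]]'
python3 -m pendant '[[0,0,0,0,0,-5,0.03],[0,0,0,0,0,-6,0.03],[0,0,0,0,0,-6,0.03],[0,0,0,0,0,-6,0.03],[0,0,0,0,0,-6,0.03],[0,0,0,0,0,-4.5,0.03],[0,0,0,0,0,0,0.03],[0,0,0,0,0,0,0.03],[0,0,0,0,0,0,0.03]]'
python3 -c "
from h import *
print(proj('scene',[546.2,-221.8,169]))
go(499.4,151.4,280,.403)"
```

```text
clock: 5.9
position: [499.1, 151.9, 317.7]
ee_rot: [0.092, 0.996, -0.0, -0.001]
contact_force: [0.2, 0.2, -3.4]
gripper_width: 37.5
grasp_force: 61.2
clock: 6.8
position: [499.7, 150.5, 318.3]
ee_rot: [-0.197, 0.98, -0.0, -0.0]
contact_force: [0.0, 0.2, -2.9]
gripper_width: 37.3
grasp_force: 61.0
[[227.78955233 177.6561161 ]]
t 6.8 pos [499.7 150.5 318.3] yaw -2.744 shift [-0.0001  0.0009  0.0383] turn wz deg -0.3 tilt deg [-0.   -0.01  0.  ] F [ 0.   0.2 -2.9] w 37.3 j [ 0.6   0.17 -0.14  0.   -1.27 -1.78]
```

```bash
python3 -m pendant '[[0,0.0006,0.01,0,0,0,0.03],[0,0,0.008,0,0,0,0.03],[0,0,0,0,0,0,0.03],[0,0,0,0,0,0,0.03]]'
python3 - <<'E'
from h import *
from bench import arm
P=[]
for i in range(6):
    d=arm.get_image("scene"); P.append(arm.read_state()['position'])
print(np.mean(P,0),np.std(P,0))
cv2.imwrite("pics/scene2.png",d["image"][:,:,::-1]); t=arm.get_image("top")["image"][:,:,::-1];cv2.imwrite("pics/top2.png",t)
f=lambda im,x,y,w,h,k:cv2.resize(im[y:y+h,x:x+w],None,fx=k,fy=k,interpolation=cv2.INTER_CUBIC)
cv2.imwrite("pics/c4.png",cv2.convertScaleAbs(np.hstack([f(d["image"][:,:,::-1],325,80,65,125,4.5),f(t,220,170,80,125,4.5)]),alpha=1.6))
go(499.4,151.4,280,.403)
E
```

```text
clock: 7.2
position: [499.3, 151.6, 299.8]
ee_rot: [-0.198, 0.98, -0.0, -0.0]
contact_force: [-0.4, -0.7, -3.0]
gripper_width: 37.4
grasp_force: 61.0
[499.51477286 151.7349491  300.53956496] [0.03717418 0.02449367 0.12990994]
t 7.5 pos [499.4 151.7 300.6] yaw -2.742 shift [ 0.0001 -0.0002  0.0206] turn wz deg -0.2 tilt deg [ 0.    0.03 -0.  ] F [ 0.5  0.1 -3.1] w 37.4 j [ 0.61  0.18 -0.17  0.   -1.22 -1.78]
```

View pics/c4.png

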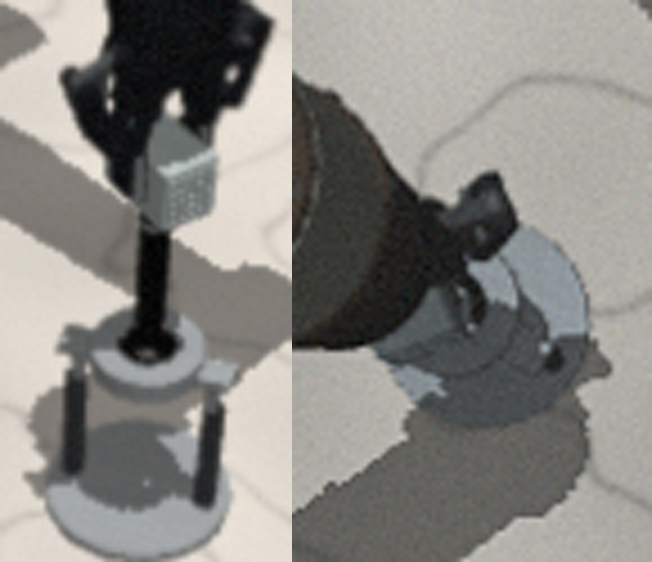

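The handle tip sits over the middle of the bore (scene crop (148,345)). I lower it in stages and check the force as it goes.

```bash
python3 -m pendant '[[0,0,0.005,0,0,0,0.03],[0,0,0.005,0,0,0,0.03],[0,0,0.005,0,0,0,0.03],[0,0,0.005,0,0,0,0.03],[0,0,0.005,0,0,0,0.03]]'
python3 -m pendant '[[0,0,0,0,0,0,0.03]]'
```

```text
clock: 8.05
position: [499.3, 151.6, 274.7]
ee_rot: [-0.198, 0.98, -0.0, -0.0]
contact_force: [0.6, 0.9, -3.5]
gripper_width: 37.1
grasp_force: 61.0
clock: 8.15
position: [499.0, 151.5, 274.3]
ee_rot: [-0.198, 0.98, -0.0, -0.001]
contact_force: [0.4, -0.8, -3.0]
gripper_width: 37.2
grasp_force: 61.0
```

```bash
python3 -m pendant '[[0,0,0.006,0,0,0,0.03],[0,0,0.007,0,0,0,0.03],[0,0,0.007,0,0,0,0.03],[0,0,0.007,0,0,0,0.03],[0,0,0.007,0,0,0,0.03],[0,0,0,0,0,0,0.03]]'
python3 -m pendant '[[0,0,0.006,0,0,0,0.03],[0,0,0.007,0,0,0,0.03],[0,0,0.007,0,0,0,0.03],[0,0,0.007,0,0,0,0.03],[0,0,0.005,0,0,0,0.03],[0,0,0,0,0,0,0.03]]'
```

```text
clock: 8.75
position: [499.0, 151.5, 240.0]
ee_rot: [-0.198, 0.98, -0.0, -0.001]
contact_force: [-0.2, -0.6, -4.2]
gripper_width: 37.5
grasp_force: 61.0
clock: 9.35
position: [499.0, 151.4, 208.3]
ee_rot: [-0.198, 0.98, -0.0, -0.001]
contact_force: [-0.5, 0.6, -2.7]
gripper_width: 37.5
grasp_force: 61.0
```

```bash
python3 -m pendant '[[0,0,0.004,0,0,0,0.03],[0,0,0.004,0,0,0,0.03],[0,0,0.002,0,0,0,0.03],[0,0,0.002,0,0,0,0.03],[0,0,0,0,0,0,0.03]]'
python3 -m pendant '[[0,0,0.001,0,0,0,0.03],[0,0,0.001,0,0,0,0.03],[0,0,0.001,0,0,0,0.03],[0,0,0,0,0,0,0.03]]'
```

```text
clock: 9.85
position: [499.2, 151.6, 197.0]
ee_rot: [-0.198, 0.98, -0.0, -0.0]
contact_force: [0.6, 0.9, -3.2]
gripper_width: 37.6
grasp_force: 61.0
clock: 10.25
position: [499.3, 151.6, 194.2]
ee_rot: [-0.198, 0.98, -0.0, -0.0]
contact_force: [-0.7, 0.3, -3.8]
gripper_width: 37.1
grasp_force: 61.0
```

```bash
python3 -m pendant '[[0,0,0.001,0,0,0,0.03],[0,0,0.001,0,0,0,0.03],[0,0,0,0,0,0,0.03]]'
python3 -m pendant '[[0,0,0.001,0,0,0,0.03],[0,0,0.001,0,0,0,0.03],[0,0,0,0,0,0,0.03]]'
```

```text
clock: 10.55
position: [499.3, 151.6, 192.1]
ee_rot: [-0.198, 0.98, -0.0, -0.0]
contact_force: [0.6, -0.0, -3.3]
gripper_width: 37.3
grasp_force: 61.0
clock: 10.85
position: [499.5, 151.7, 191.0]
ee_rot: [-0.199, 0.98, -0.0, 0.0]
contact_force: [-1.6, 0.4, -0.1]
gripper_width: 37.5
grasp_force: 61.5
```

```bash
python3 -m pendant '[[0,0,0.001,0,0,0,0.03],[0,0,0.001,0,0,0,0.03],[0,0,0,0,0,0,0.03]]'
python3 -m pendant '[[0,0,0.001,0,0,0,0.03],[0,0,0,0,0,0,0.03]]'
python3 -c "
from h import *
go(499.4,151.4,280,.753)"
```

```text
clock: 11.15
position: [499.5, 151.7, 188.8]
ee_rot: [-0.198, 0.98, 0.0, 0.0]
contact_force: [-3.0, -1.2, 2.9]
gripper_width: 37.0
grasp_force: 61.7
clock: 11.35
position: [499.6, 151.7, 187.6]
ee_rot: [-0.198, 0.98, 0.0, 0.0]
contact_force: [-3.1, -0.3, 4.8]
gripper_width: 37.4
grasp_force: 61.8
t 11.3 pos [499.6 151.7 187.6] yaw -2.742 shift [ 0.0002 -0.0002 -0.0924] turn wz deg -20.3 tilt deg [-0.01  0.04  0.  ] F [-3.1 -0.3  4.8] w 37.4 j [ 0.61  0.27 -0.34  0.   -0.95 -1.78]
```

The pin is on the lining at about 8 N and the ring has given about 3 mm. Now I turn counterclockwise and watch for the load to drop.

```bash
python3 -m pendant '[[0,0,0,0,0,-2,0.03],[0,0,0,0,0,-2,0.03],[0,0,0,0,0,-2,0.03],[0,0,0,0,0,-2,0.03],[0,0,0,0,0,-2,0.03],[0,0,0,0,0,-2,0.03],[0,0,0,0,0,0,0.03]]'
python3 -m pendant '[[0,0,0,0,0,-1,0.03],[0,0,0,0,0,-1,0.03],[0,0,0,0,0,-1,0.03],[0,0,0,0,0,0,0.03]]'
```

```text
clock: 12.05
position: [500.0, 152.0, 187.6]
ee_rot: [-0.3, 0.954, 0.0, 0.001]
contact_force: [-1.4, 0.1, 3.4]
gripper_width: 37.9
grasp_force: 61.9
clock: 12.45
position: [499.8, 151.9, 187.4]
ee_rot: [-0.325, 0.946, 0.0, 0.001]
contact_force: [1.3, 0.6, 2.7]
gripper_width: 37.2
grasp_force: 61.8
```

```bash
python3 -m pendant '[[0,0,0,0,0,-1,0.03],[0,0,0,0,0,-1,0.03],[0,0,0,0,0,0,0.03]]'
python3 -m pendant '[[0,0,0,0,0,-1,0.03],[0,0,0,0,0,0,0.03]]'
```

```text
clock: 12.75
position: [498.9, 151.2, 186.3]
ee_rot: [-0.341, 0.94, -0.0, -0.001]
contact_force: [2.7, -1.2, -3.0]
gripper_width: 37.4
grasp_force: 61.1
clock: 12.95
position: [498.6, 151.2, 186.4]
ee_rot: [-0.349, 0.937, -0.0, -0.001]
contact_force: [2.0, 0.0, -5.0]
gripper_width: 37.1
grasp_force: 61.1
```

The load fell from about 7 N to roughly zero at yaw 0.70: the pin has dropped in. I ease it down in small steps.

```bash
python3 -m pendant '[[0,0,0,0,0,-1,0.03],[0,0,0.002,0,0,0,0.03],[0,0,0.001,0,0,0,0.03],[0,0,0,0,0,0,0.03]]'
python3 -c "
from h import *
from bench import arm
print(arm.read_state()['wrist_torque'])
go(499.4,151.4,178,.753)"
```

```text
clock: 13.35
position: [498.9, 151.5, 183.9]
ee_rot: [-0.357, 0.934, -0.0, -0.001]
contact_force: [0.9, 0.3, -3.8]
gripper_width: 37.1
grasp_force: 61.1
[-0.02071481 -0.0141019  -0.01223062]
t 13.3 pos [498.9 151.5 183.9] yaw -2.411 shift [-0.0003 -0.0004  0.0059] turn wz deg -1.3 tilt deg [ 0.03 -0.08 -0.  ] F [ 0.9  0.3 -3.8] w 37.1 j [ 0.61  0.28 -0.35 -0.   -0.95 -1.45]
```

```bash
python3 -m pendant '[[0,0,0.001,0,0,0,0.03],[0,0,0.001,0,0,0,0.03],[0,0,0.001,0,0,0,0.03],[0,0,0,0,0,0,0.03]]'
python3 -m pendant '[[0,0,0.001,0,0,0,0.03],[0,0,0,0,0,0,0.03]]'
```

```text
clock: 13.75
position: [499.2, 151.6, 181.1]
ee_rot: [-0.357, 0.934, 0.0, -0.0]
contact_force: [-0.0, -0.3, -3.5]
gripper_width: 37.2
grasp_force: 61.1
clock: 13.95
position: [499.3, 151.6, 180.2]
ee_rot: [-0.357, 0.934, -0.0, -0.0]
contact_force: [0.2, -0.4, -4.2]
gripper_width: 37.5
grasp_force: 61.1
```

```bash
python3 -m pendant '[[0,0,0.001,0,0,0,0.03],[0,0,0,0,0,0,0.03]]'
python3 -m pendant '[[0,0,0.001,0,0,0,0.03],[0,0,0,0,0,0,0.03]]'
```

```text
clock: 14.15
position: [499.4, 151.7, 179.3]
ee_rot: [-0.357, 0.934, -0.0, 0.0]
contact_force: [-0.5, 0.0, -3.3]
gripper_width: 37.1
grasp_force: 61.1
clock: 14.35
position: [499.4, 151.7, 179.0]
ee_rot: [-0.358, 0.934, -0.0, 0.0]
contact_force: [-1.9, 0.5, 1.9]
gripper_width: 37.0
grasp_force: 61.6
```

Fz has risen by about 5 N at TCP z 179, which means the head is flush. I release and lift clear.

```bash
python3 -m pendant '[[0,0,0,0,0,0,0.05],[0,0,0,0,0,0,0.07],[0,0,0,0,0,0,0.07],[0,0,0,0,0,0,0.07],[0,0,0,0,0,0,0.07],[0,0,0,0,0,0,0.07]]'
python3 -m pendant '[[0,0,-0.01,0,0,0,0.07],[0,0,-0.02,0,0,0,0.07],[0,0,-0.03,0,0,0,0.07],[0,0,-0.03,0,0,0,0.07],[0,0,-0.03,0,0,0,0.07],[0,-0.03,-0.01,0,0,0,0.07],[0,-0.045,0,0,0,0,0.07],[0,-0.045,0,0,0,0,0.07],[0,-0.045,0,0,0,0,0.07],[0,-0.03,0,0,0,0,0.07],[0,0,0,0,0,0,0.07]]'
python3 - <<'E'
from h import *
from bench import arm
d=arm.get_image("scene")["image"][:,:,::-1]; t=arm.get_image("top")["image"][:,:,::-1]
cv2.imwrite("pics/scene3.png",d);cv2.imwrite("pics/top3.png",t)
print(proj('scene',[499.4,151.4,189]),proj('top',[499.4,151.4,189]))
f=lambda im,x,y,w,h,k:cv2.resize(im[y:y+h,x:x+w],None,fx=k,fy=k,interpolation=cv2.INTER_CUBIC)
W=np.zeros((600,800,3),np.uint8)
W[:500,:270]=f(d,325,120,54,100,5); W[:500,280:600]=f(t,225,200,64,100,5)
cv2.imwrite("pics/c5.png",cv2.convertScaleAbs(W[:500,:600],alpha=1.6)); print(arm.read_state()['clock'])
E
```

```text
clock: 14.95
position: [499.4, 151.6, 178.3]
ee_rot: [-0.357, 0.934, -0.0, 0.0]
contact_force: [-0.2, 0.1, 0.1]
gripper_width: 70.3
grasp_force: 0.0
clock: 16.05
position: [631.3, 3.6, 307.8]
ee_rot: [-0.355, 0.935, -0.0, -0.0]
contact_force: [-0.4, 1.0, -1.2]
gripper_width: 69.7
grasp_force: 0.0
[[358.19803225 144.89457169]] [[251.54169394 236.24365629]]
16.15
```

View pics/c5.png

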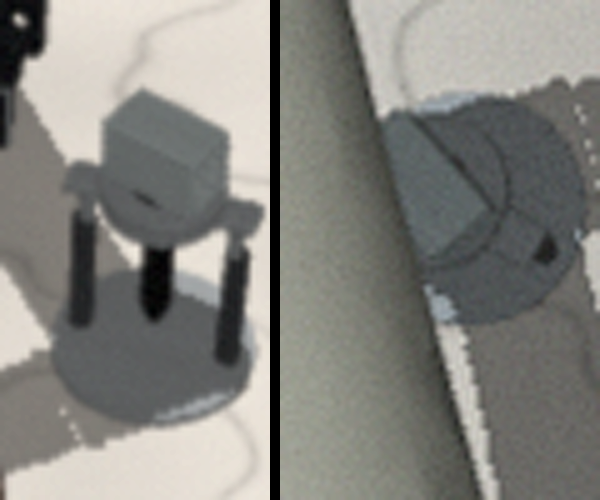

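View pics/scene3.png

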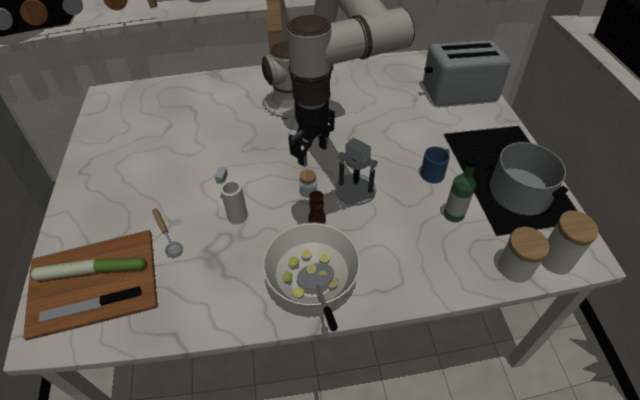

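The mallet head sits flush on the ring (crop (165,165)) with its handle hanging below at (155,285). Everything else is where it was, and the gripper is clear.

```bash
python3 -c "
from bench import arm
print(arm.job_done())"
```

```text
the job is handed in; nothing more can be done
None
```

The larger mallet is in its stand with the pin in the slots and the head flush on the ring; the highest load I read on the stand was about 8 N, nothing else appeared moved in the last picture, and I handed the job in at about 16 s.

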